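# Demould a cast resin disc and stand it in the curing rack

### The arm

A 6-joint arm with a two-finger parallel gripper is mounted at the origin on a cart in front of the work surface, level with it; the furniture and walls round the work are solid. World frame = base frame: x ahead of the robot, y to its left, z up, the work surface at z = 0. Lengths are in mm, angles in degrees, forces in N, time in s.
With the tool pointing down it reaches from about 325 to 925 mm from the base axis. Payload 3.1 kg.
Tool frame: the origin (TCP) lies at the very end of the fingers, on their centre line; the grasp point (between the pads) lies grasp_offset behind it (grasp_offset is the distance from the TCP to the grasp point, in mm); z points along the fingers, x is the direction in which the jaws open and shut, and the axes are right-handed (so a half turn about z gives the same grasp; the last joint's range is limited). The gripper opens to 85 mm and grips with 20 to 120 N. Pads are 22 mm wide; open, the fingers measure 114 mm over their backs; the gripper's body (76 mm by 85 mm) begins 54 mm behind the grasp point. The pads swing forward as they close: fully open they stand 13 mm farther back than shut.
Start: joints at [-77.361, 12.427, 92.441, -0, 75.132, -6.429], TCP at [204.203, -590.712, 231.3] pointing down, gripper open.
Joint ranges: [-157.48, 157.48], [-44.54, 120.13], [17.64, 146.25], [-64.5, 244.5], [7.68, 150.69], [-147.95, 147.95]. Speed limits (degrees/s): [159.86, 159.86, 180, 180, 180, 180].

### API

Orientations are given as [roll, pitch, yaw] about the fixed x, y, z axes, in that order (R = Rz(yaw) Ry(pitch) Rx(roll)).
In Python, from station import * gives the robot as it stands. Calls block until the motion is done:
- goto(position, orientation): joint-space move of the TCP to a pose.
- move_l(position, attitude=None, speed=150): straight line of the TCP; attitude=None keeps the orientation; speed is the mean speed in mm/s.
- move_j(angles): joint-space move.
- grip(opening, squeeze=None): finger opening in mm; squeeze is the grip in N (None keeps the last); returns when the fingers have stopped.
- wait(seconds).
- solve_ik(position, orientation): joint angles nearest the present ones, or None.
- get_obs(): the state.
- get_image(name): name is "scene" or "top" or "wrist"; returns the picture (400x640x3 uint8, red, green, blue); there is no depth.
- get_calibration(name): a dict with "fx", "fy", "cx", "cy" (pixels), "D" ([k1, k2, p1, p2, k3] as OpenCV has them; the pictures are not rectified), "R" (3x3) and "t" (3): a world point X has camera coordinates R X + t; the wrist camera has in their place "mount" (4x4, takes a point from camera to tool coordinates, whose origin is the TCP and whose axes are the tool frame's). Camera axes: x right, y down, z forward; pixel columns grow to the right and rows downward; lengths in mm; the calibration is good to about 2 mm. A picture is of the moment at which its call begins: read the wrist's pose just before it. get_calibration takes no time and is no camera call.
A pose or a line that the arm cannot do raises Unreachable and nothing moves.
- sign_off(): hands the job in, once; it reports no verdict.
Trained networks look in the newest picture that a camera, given by its name, has taken for a name from the list of things; names that differ only in an ending like _2 or _b are one class to them, and where a whole thing is asked for, a point or a joint stands for the part that bears it (a point fixed in the world has none). Each returns a list of dicts, best first, with "score" (0 to 1); they miss things now and then, are a little off and sometimes report something else, mostly with a low value. They report only what shows in the picture. A call takes as long as a camera call. They do not tell look-alikes from the thing itself.
- spot_in(name, camera): "extent" ([centre column, centre row, width, height] in pixels, round what is visible of it).
- regions_of(name, camera): "region" (400x640 bool, what is visible of it) and "extent" ([centre column, centre row, width, height] in pixels, round what is visible of it).
The state is a dict: "t": time; "joint_pos": joint angles; "qvel": joint speeds; "effort": joint torques, N m; "tcp_pos": TCP position; "ee_rot": TCP orientation; "wrist_force": force on the tool from outside, world axes, zero at the start; "moment": the same for the moment, N m; "grip_width": finger opening in mm.
Only numpy, scipy, OpenCV 4.12 (cv2) and the standard library are available. Lean on these libraries where they do the work, as an engineer would, in place of code of your own. Each camera call takes 0.05 s, during which the arm holds its last target. There are 200 camera calls.

### The job

Take the cured amber disc out of the leaning metal mould by its pouring tab: draw it straight out of the round cavity first, as the mould's rim holds it all round. Then stand it on edge, tab up, between the tines of the free slot in the white curing rack, the slot marked by the green clip; set it down rather than drop it, and let go. Leave the two discs already in the rack and the other things on the tables as they are.

Things in the scene. Friction and masses are not known exactly. Their poses are not given: they have to be found in the camera images.
- amber_disc: amber cast resin disc, 56 mm wide, 12 mm thick, 30 to 65 g, with a flat pouring tab (18 wide, 10 thick) reaching 70 mm from its centre. Origin: disc centre. x: disc axis, from the front face (darker ring) to the back; z: from the centre along the tab. Starts loose in the mould's cavity, front face 2 mm proud of the rim, z leaning 35 degrees back from upright.
- tab_grip (a point): point in the middle of the amber disc's tab, 60 mm from the disc's centre, axes as the disc's. The tab is 10 mm thick along x and both its faces are free from 40 to 70 mm from the centre while in the mould, so it can be pinched across x by a tool leaning with it.
- mould: aluminium open mould on a grey stand (foot 115 x 100 mm), fixed, about 0.12 m tall. Origin: on the table under the foot's centre, z up, x to its rear. The cavity faces front (-x), leaning back 35 degrees from upright: round, 59 mm wide, 10 mm deep, with a 12 mm wide rim all round but for a 24 mm gap at the top for the tab; back plate ends 36 mm above the cavity's centre.
- cavity (a point): centre of the mould's cavity floor, 85 mm above the mould's origin; axes as mould (not leaned). The way out of the cavity is along the disc's own -x axis: forward and 35 degrees upward.
- rack: white curing rack, base 160 x 70 x 8 mm, fixed on the right-hand table. Origin: on the table under its centre, z up, x along the row. Slots at x = -45, 0, +45 mm, each with four 6 mm steel tines (67 mm tall, at y = -22 and +22 mm) leaving a 17 mm gap for a disc whose axis lies along x. A standing disc rests on two rails, its centre 42 mm above the table.
- green_clip: small green clip on one long edge (+y) of the rack base, marking the free slot; fixed. Its origin is the centre of that slot at table height (not the clip's own middle), axes as the rack's.
- blue_disc: blue disc of the same shape standing in one of the other slots, tab up; origin and axes as the amber disc. To be left alone.
- red_disc: dark red disc of the same shape standing in another slot, tab up; origin and axes as the amber disc. To be left alone.
- tape_roll: white roll of paper tape, 48 mm across, 25 mm high, loose bystander; origin under its centre
- gauze_pack: flat gauze packet 62 x 63 x 8 mm, loose bystander; origin under its centre
- pouch: flat sealed sterile pouch 135 x 49 x 10 mm, long along its x, loose bystander; origin under its centre
- tweezers: steel tweezers 122 mm long along y, 9 mm high, loose bystander; origin under the middle
Not all that is in view belongs to the job. Several things have the shape of the amber_disc; the one meant has the colours described above.

How it is judged (in metres and radians):
On the way:
1. the amber disc is lifted well clear of the mould in the gripper (distance between amber_disc and cavity above 0.07 m and contact force between the fingers and amber_disc above 0.5 N and height (world z) of amber_disc above 0.08 m and contact force between amber_disc and mould below 0.05 N), for 0.2 s.
At the end, for the whole second after the job is handed in: Amber disc at rest and released in the green clip's slot: centre within 7 mm along the row, 8 mm across, 37 to 47 mm up; axis within 0.2 rad of the row, tab up within 0.35 rad. Blue and red discs within 15 mm and 0.35 rad of upright; loose bystanders within 40 mm of their starts (x of amber_disc in the frame of green_clip between -0.007 and 0.007 m and y of amber_disc in the frame of green_clip between -0.008 and 0.008 m and z of amber_disc in the frame of green_clip between 0.037 and 0.047 m and angle between the x axis of amber_disc and the x axis of rack, either way round below 0.2 rad and angle between each of amber_disc, blue_disc, red_disc's own z axis and vertical below 0.35 rad and linear speed of amber_disc below 0.02 m/s and contact force between each of the arm, the fingers and amber_disc below 0.05 N and distance of each of blue_disc, red_disc from where it was at the start of the episode below 0.015 m and distance of each of tape_roll, gauze_pack, pouch, tweezers from where it was at the start of the episode below 0.04 m); the robot touches nothing.
It fails at once if the amber disc falls freely (not held, faster than 0.5 m/s) (contact force between the fingers and amber_disc below 0.01 N and linear speed of amber_disc above 0.5 m/s).
It fails at once if a disc already in the rack is pushed out of place by more than 25 mm (distance of any of blue_disc, red_disc from where it was at the start of the episode above 0.025 m).
It fails at once if a bystander is knocked more than 60 mm away (distance of any of tape_roll, gauze_pack, pouch, tweezers from where it was at the start of the episode above 0.06 m).
It also fails if it takes over 48 s, if anything falls off the work surface, if the arm or the gripper's body presses on something with over 40 N, if the wrist force passes 120 N, or if a joint passes its speed limit or range.

## Working session

There is one attempt and no reset: what is moved stays moved. The work goes in short steps, each a Python script; the robot and the scene stay as the last script left them, time stands still between calls to the robot, and variables do not carry over. Pictures are saved under pics/ and viewed, about 8 in all and at most 12, crops included, and the job is handed in when it is done.

```bash
mkdir -p pics; ls
python3 - <<'E'
from station import *
import cv2,numpy as np
o=get_obs();print({k:np.round(v,2).tolist() for k,v in o.items()})
for n in("scene","top","wrist"):
    c=get_calibration(n);print(n,{k:np.round(v,4).tolist() for k,v in c.items()})
    cv2.imwrite(f"pics/{n}0.png",get_image(n)[:,:,::-1])
    for k in("amber_disc","mould","rack","green_clip","blue_disc","red_disc"):
        print(k,[(round(d["score"],2),np.round(d["extent"]).tolist()) for d in spot_in(k,n)[:4]])
E
```

```text
pics
{'t': 0.0, 'joint_pos': [-77.36, 12.48, 92.53, -0.0, 75.13, -6.43], 'qvel': [-0.05, 0.03, 0.04, 0.15, 0.01, -0.02], 'effort': [-0.0, -39.69, -30.39, -0.0, 0.01, 0.0], 'tcp_pos': [204.02, -589.88, 229.93], 'ee_rot': [-179.99, 0.14, -70.93], 'wrist_force': [-0.08, 0.56, 0.74], 'moment': [0.01, 0.06, 0.05], 'grip_width': 85.19}
scene {'fx': 486.1304, 'fy': 486.1304, 'cx': 314.7414, 'cy': 202.0895, 'D': [-0.0296, 0.0, 0.0, 0.0, 0.0], 'R': [[0.6526, -0.7577, 0.0099], [-0.4147, -0.368, -0.8322], [0.6342, 0.539, -0.5543]], 't': [-243.6209, 286.4162, 1272.6728]}
amber_disc [(0.62, [280.0, 199.0, 4.0, 1.0]), (0.61, [299.0, 192.0, 16.0, 37.0]), (0.55, [298.0, 210.0, 41.0, 50.0])]
mould [(0.74, [298.0, 209.0, 47.0, 48.0]), (0.23, [408.0, 314.0, 49.0, 8.0])]
rack [(0.62, [424.0, 280.0, 43.0, 46.0]), (0.24, [300.0, 211.0, 42.0, 50.0])]
green_clip []
blue_disc [(0.82, [434.0, 258.0, 22.0, 24.0])]
red_disc [(0.8, [418.0, 276.0, 25.0, 28.0])]
top {'fx': 465.9794, 'fy': 465.9794, 'cx': 319.4648, 'cy': 197.7971, 'D': [0.0458, 0.0, 0.0, 0.0, 0.0], 'R': [[0.013, -0.9999, -0.0009], [-0.9838, -0.0127, -0.179], [0.179, 0.0033, -0.9838]], 't': [49.857, 437.5242, 1544.2708]}
amber_disc [(0.79, [293.0, 195.0, 20.0, 16.0]), (0.67, [259.0, 181.0, 15.0, 32.0]), (0.3, [202.0, 180.0, 22.0, 24.0])]
mould [(0.91, [298.0, 198.0, 39.0, 39.0])]
rack [(0.96, [436.0, 202.0, 30.0, 49.0])]
green_clip []
blue_disc [(0.57, [438.0, 186.0, 14.0, 10.0])]
red_disc [(0.39, [440.0, 211.0, 16.0, 10.0])]
wrist {'fx': 297.7341, 'fy': 297.7341, 'cx': 320.6693, 'cy': 200.2315, 'D': [0.0194, 0.0, 0.0, 0.0, 0.0], 'mount': [[1.0, 0.0008, -0.0003, 0.1611], [-0.0007, 0.9482, 0.3178, -82.2308], [0.0005, -0.3178, 0.9482, -143.4267], [0.0, 0.0, 0.0, 1.0]]}
amber_disc []
mould []
rack []
green_clip []
blue_disc []
red_disc []
```

Run:
```python
import cv2,numpy as np
a=cv2.imread("pics/scene0.png")[140:340,220:500];b=cv2.imread("pics/top0.png")[120:270,180:500]
a=cv2.resize(a,None,fx=1.4,fy=1.4,interpolation=3)[:280,:392]
b=cv2.resize(b,None,fx=2.5,fy=2.5,interpolation=3)[:, :800]
c=np.zeros((600,800,3),np.uint8);c[:225]=b[75:300];
a=cv2.resize(cv2.imread("pics/scene0.png")[140:328,220:500],(558,375),interpolation=3);c[225:600,:558]=a
cv2.imwrite("pics/v1.png",c)
```

```text
(no output)
```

View pics/v1.png

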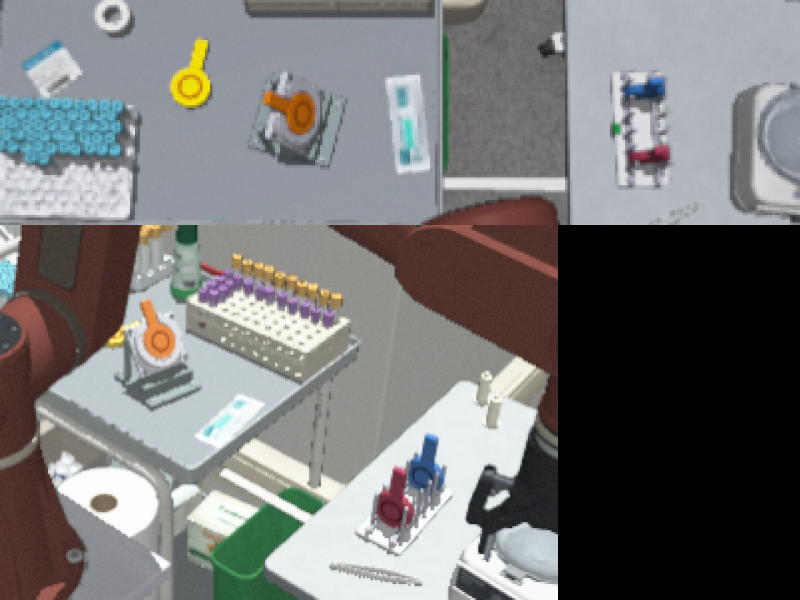

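View 1: the amber disc is in the mould at about top px (300,196), with its tab leaning to the left (+y). The rack is at about top px (437,202), with the blue and red discs in the end slots and the green clip at the middle slot, px (426,201). I'll write a model-fit helper and get rough poses from the fixed cameras.

```bash
cat > h.py <<'E'
from station import *
import cv2,numpy as np
from scipy.optimize import minimize
from scipy.spatial.transform import Rotation as Ro
def cam(n,o=None):
    c=get_calibration(n)
    K=np.array([[c["fx"],0,c["cx"]],[0,c["fy"],c["cy"]],[0,0,1.]]);D=np.array(c["D"],float)
    if n=="wrist":
        T=np.eye(4);T[:3,:3]=Ro.from_euler("xyz",o["ee_rot"],degrees=True).as_matrix();T[:3,3]=o["tcp_pos"]
        W=np.linalg.inv(T@np.array(c["mount"]));R,t=W[:3,:3],W[:3,3]
    else:R,t=np.array(c["R"]),np.array(c["t"])
    return K,D,R,t
def proj(P,C):
    K,D,R,t=C;return cv2.projectPoints(np.asarray(P,float).reshape(-1,1,3),cv2.Rodrigues(R)[0],t,K,D)[0].reshape(-1,2)
def onplane(px,z,C):
    K,D,R,t=C;u=cv2.undistortPoints(np.array([[px]],float),K,D)[0,0]
    d=R.T@[u[0],u[1],1];o=-R.T@t;return o+d*(z-o[2])/d[2]
def box(x,y,z):return np.array([[a,b,c] for a in x for b in y for c in z],float)
a=np.linspace(0,2*np.pi,48,endpoint=False)
DISC=[np.vstack([np.c_[np.full(48,s),28*np.cos(a),28*np.sin(a)] for s in(-6,6)]),box((-5,5),(-9,9),(0,70))]
def sil(parts,C,S=4):
    m=np.zeros((400*S,640*S),np.uint8)
    for P in parts:
        h=cv2.convexHull(np.round((proj(P,C)+.5)*S).astype(np.int32));cv2.fillConvexPoly(m,h,1)
    return cv2.resize(m.astype(np.float32),(640,400),interpolation=cv2.INTER_AREA)
th=np.radians(35);TILT=Ro.from_euler("y",35,degrees=True).as_matrix()  # disc axes in mould
def disc_in_mould(p):
    M=Ro.from_euler("z",p[2],degrees=True).as_matrix();R=M@TILT
    return R,np.array([p[0],p[1],0])+M@[0,0,85]-6*R[:,0]
def amber_parts(p):
    R,c=disc_in_mould(p);return [q@R.T+c for q in DISC]
def fit(fn,views,p0,step):  # views: (mask float, C)
    def cost(p):return sum(np.abs(sil(fn(p),C)-m).sum()/m.sum() for m,C in views)
    n=len(p0);s=np.vstack([p0]+[np.array(p0)+np.eye(n)[i]*step[i] for i in range(n)])
    r=minimize(cost,p0,method="Nelder-Mead",options=dict(initial_simplex=s,xatol=.05,fatol=1e-4,maxiter=250));return r.x,r.fun/len(views)
def hue(img,lo,hi,smin=110,vmin=60):
    h=cv2.cvtColor(img,cv2.COLOR_RGB2HSV);return ((h[...,0]>=lo)&(h[...,0]<=hi)&(h[...,1]>=smin)&(h[...,2]>=vmin)).astype(np.uint8)
def comp(m,near=None):
    n,l,s,c=cv2.connectedComponentsWithStats(m)
    i=1+(np.argmax(s[1:,4]) if near is None else np.argmin(np.linalg.norm(c[1:]-near,axis=1)+1000*(s[1:,4]<25)));return (l==i).astype(np.float32),s[i],c[i]
def look_R(d,jaw_hint=(1,0,0)):
    pass
E
python3 - <<'E'
from h import *
import station
print([k for k in dir(station) if k[0]!='_'],getattr(station,'grasp_offset',None))
V=[]
for n,nr in(("top",(299,196)),("scene",(299,196))):
    im=cv2.imread(f"pics/{n}0.png")[:,:,::-1].copy();m,s,c=comp(hue(im,6,18,150,90),nr);C=cam(n);print(n,s,c,onplane(c,95,C));V.append((m,C))
p0=onplane((299,196),90,V[0][1])
for y in(60,90,120):print(fit(amber_parts,V,[p0[0],p0[1],y],[15,15,15]))
C=V[0][1]
print("clip",onplane((426,201.2),8,C),"rack",onplane((436.5,202),8,C),"ends",onplane((437,179.5),8,C),onplane((440,223),8,C))
im=cv2.imread("pics/top0.png")[:,:,::-1].copy()
m,s,c=comp(hue(im,50,75,120,60),(426,201));print("clip",s,c,onplane(c,8,C))
E
```

```text
['Unreachable', 'get_calibration', 'get_image', 'get_obs', 'goto', 'grasp_offset', 'grip', 'move_j', 'move_l', 'regions_of', 'sign_off', 'solve_ik', 'spot_in', 'wait'] 18.700000000000003
top [286 187  20  17 195] [297.33333333 193.78974359] [439.18033346 128.15635475  95.        ]
scene [291 178  17  28 244] [298.43032787 194.3647541 ] [443.65424832 131.42619371  95.        ]
(array([440.98646952, 126.14291263,  86.55601755]), np.float64(0.30156970024108887))
(array([440.84316361, 126.05745476,  86.40082487]), np.float64(0.3020813465118408))
(array([440.83005698, 126.99440856,  86.43940596]), np.float64(0.2974700331687927))
clip [ 435.36308483 -312.46813654    8.        ] rack [ 433.02933679 -348.43633174    8.        ] ends [ 512.57570566 -352.66562041    8.        ] [ 360.2249703  -357.97211371    8.        ]
clip [358 164   1  53  53] [358. 190.] [471.84831905 -77.98026476   8.        ]
```

```bash
python3 - <<'E'
from h import *
import json
def Rm(x,z):
    x=np.array(x,float);z=np.array(z,float);return np.c_[x,np.cross(z,x),z]
def e(R):return Ro.from_matrix(R).as_euler("xyz",degrees=True)
q0=get_obs()["joint_pos"]
for nm,P in(("rack",[434,-350,225]),("mould",[441,110,225])):
  for yw in (0,90,180,-90):
    print(nm,yw,solve_ik(P,[180,0,yw]))
R,c=disc_in_mould([441,127,86.5])
G=c+60*R[:,2]
for s in(1,-1):
    o=e(Rm(s*R[:,0],-R[:,2]));print(s,o,solve_ik(G-R[:,2]*grasp_offset,o),solve_ik(G+R[:,2]*60,o),solve_ik(G-R[:,2]*grasp_offset-R[:,0]*60,o))
D={}
for nm,P in(("rack",[434,-350,225]),("mould",[441,110,225])):
  for yw in (180,0):
    try:goto(P,[180,0,yw]);break
    except Unreachable as x:print(x)
  ob=get_obs();im=get_image("wrist");cv2.imwrite(f"pics/w_{nm}.png",im[:,:,::-1])
  json.dump({k:np.array(ob[k]).tolist() for k in("tcp_pos","ee_rot")},open(f"pics/w_{nm}.json","w"));print(nm,yw,ob["t"],ob["tcp_pos"],ob["joint_pos"])
E
python3 -c "
import cv2,numpy as np
a=[cv2.imread('pics/w_%s.png'%n) for n in('rack','mould')]
cv2.imwrite('pics/v2.png',np.hstack([cv2.resize(x[:, 120:520],(400,400)) for x in a]))"
```

```text
rack 0 [-4.60970434e+01  4.55948228e+00  1.02017493e+02 -2.54444375e-14
  7.34230249e+01 -4.60970434e+01]
rack 90 [ -46.09704343    4.55948228  102.01749285    0.           73.42302487
 -136.09704343]
rack 180 [-46.09704343   4.55948228 102.01749285   0.          73.42302487
 133.90295657]
rack -90 [-4.60970434e+01  4.55948228e+00  1.02017493e+02 -2.54444375e-14
  7.34230249e+01  4.39029566e+01]
mould 0 [ 5.14620455e+00 -8.80184533e+00  1.14945734e+02 -2.54444375e-14
  7.38561114e+01  5.14620455e+00]
mould 90 [ 5.14620455e+00 -8.80184533e+00  1.14945734e+02 -2.54444375e-14
  7.38561114e+01 -8.48537955e+01]
mould 180 None
mould -90 [  5.14620455  -8.80184533 114.94573388   0.          73.85611145
  95.14620455]
1 [180.   35.   86.5] [ 28.00226163  15.37488285 108.37995073 -29.98397447  78.11392083
 -46.42057944] [ 31.82505073  13.44285965 102.63093424 -27.96152543  86.43717937
 -47.24559777] [ 23.40880745   9.10351959 111.5366277  -31.42577891  78.80588417
 -51.45408421]
-1 [-180.   -35.   -93.5] [ 28.00226163  15.37488285 108.37995073 -29.98397447  78.11392083
 133.57942056] [ 31.82505073  13.44285965 102.63093424 -27.96152543  86.43717937
 132.75440223] [ 23.40880745   9.10351959 111.5366277  -31.42577891  78.80588417
 128.54591579]
rack 180 3.15 [ 433.90067948 -350.30777904  225.07577066] [-4.61223693e+01  4.56235246e+00  1.02006026e+02 -7.93777588e-03
  7.34190849e+01  1.33886523e+02]
the arm cannot take that pose within its joint ranges
mould 0 5.1417 [441.26317995 109.59999598 225.06182528] [ 5.10181887e+00 -8.79049122e+00  1.14929073e+02 -1.44854727e-02
  7.38494939e+01  5.16209987e+00]
```

View pics/v2.png

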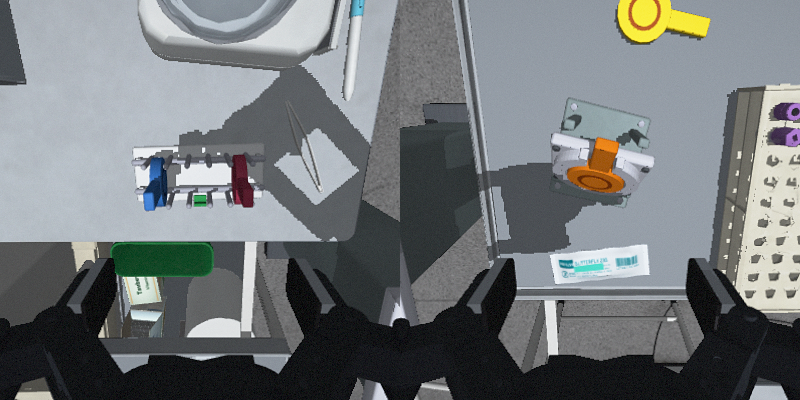

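View 2, rack half: blue disc at about (155,182), red at (240,180), clip at (200,200), and the tweezers well to the side. Mould half: orange disc at about (597,170), with the foot turned roughly 18°. The next step is model fits on these two images.

Run:
```python
from h import *
import json
L=lambda n:(cv2.imread(f"pics/w_{n}.png")[:,:,::-1].copy(),cam("wrist",json.load(open(f"pics/w_{n}.json"))))
im,C=L("mould");m,s,c=comp(hue(im,4,19,140,40),(319,170));print(s,c)
for y in(65,90):
    p,f=fit(amber_parts,[(m,C)],[441,127,y],[10,10,10]);print(p,f)
V=[(m,C)]
for n,nr in(("top",(299,196)),("scene",(299,196))):
    i2=cv2.imread(f"pics/{n}0.png")[:,:,::-1].copy();V.append((comp(hue(i2,4,19,130,50),nr)[0],cam(n)))
print("all",fit(amber_parts,V,p,[5,5,5]))
# roll-free variant
def ar(p):
    R,c=disc_in_mould(p);R=R@Ro.from_euler("x",p[3],degrees=True).as_matrix();return [q@R.T+c for q in DISC]
print("roll",fit(ar,[(m,C)],[*p,0],[5,5,5,5]))
A=im[120:240,260:400].copy();A=cv2.resize(A,None,fx=3,fy=3,interpolation=3)
def draw(A,parts,C,x0,y0,k,col):
    for P in parts:
        h=cv2.convexHull(((proj(P,C)+.5-[x0,y0])*k).astype(np.int32));cv2.polylines(A,[h],True,col,1)
draw(A,amber_parts(p),C,260,120,3,(0,255,255))
im,C=L("rack");r=[]
def st(p):
    R=Ro.from_euler("z",p[2],degrees=True).as_matrix();return [q@R.T+[p[0],p[1],42] for q in DISC]
for lo,hi,nr,x in((100,125,(275,182),480),(0,179,(360,180),390)):
    mm=hue(im,lo,hi,110,40) if hi<179 else hue(im,0,6,110,40)|hue(im,165,179,110,40)
    m,s,c=comp(mm,nr);p,f=fit(st,[(m,C)],[x,-350,0],[10,10,8]);print(s,p,f);r.append(p)
g,s,c=comp(hue(im,50,75,110,50),(320,200));print("clip",s,c,[onplane(c,z,C).round(1) for z in(8,14)])
d=r[0][:2]-r[1][:2];ctr=(r[0]+r[1])[:2]/2;yaw=np.degrees(np.arctan2(d[1],d[0]));print("len",np.hypot(*d),ctr,yaw)
R=Ro.from_euler("z",yaw,degrees=True).as_matrix();T=lambda q:q@R.T+[*ctr,0]
B=cv2.resize(im[130:220,240:400],None,fx=4.5,fy=4.5,interpolation=3)
draw(B,[T(box((-80,80),(-35,35),(8,)))],C,240,130,4.5,(255,0,255))
for x in(-45,0,45):
  for sx in(-11.5,11.5):
    for y in(-22,22):
      q=((proj(T(np.array([[x+sx,y,8],[x+sx,y,67.]])),C)+.5-[240,130])*4.5).astype(int);cv2.line(B,tuple(map(int,q[0])),tuple(map(int,q[1])),(255,255,0),1)
for q in r:draw(B,st(q),C,240,130,4.5,(0,255,255))
o=np.zeros((360+240,800,3),np.uint8);o[:240,:280]=cv2.resize(A,(280,240));A2=A
print(A.shape,B.shape)
o=np.zeros((600,800,3),np.uint8);o[240:600,:640]=cv2.resize(B,(640,360));o[:240,:280]=cv2.resize(A,(280,240))
cv2.imwrite("pics/v3.png",o[:,:,::-1])
```

```text
[ 287  137   57   56 1801] [318.23764575 168.97779012]
[437.94426204 125.86474822  76.72039026] 0.2230358123779297
[437.72175144 125.82009656  76.93183284] 0.22088423371315002
all (array([438.38563812, 125.75671259,  77.33279231]), np.float64(0.24546486139297485))
roll (array([437.72175144, 125.82009656,  76.93183284,   0.        ]), np.float64(0.22088423371315002))
[263 158  24  53 916] [ 4.80883007e+02 -3.44965765e+02 -4.72866389e-01] 0.12882095575332642
[352 155  21  52 825] [ 390.65984784 -348.4305447     5.05041291] 0.13643939793109894
clip [314 195  12  11 122] [319.58196721 199.8852459 ] [array([ 434.7, -311.9,    8. ]), array([ 434.7, -313.9,   14. ])]
len 90.28966224024857 [ 435.77142731 -346.69815487] 2.1992108553341474
(360, 420, 3) (405, 720, 3)
```

View pics/v3.png

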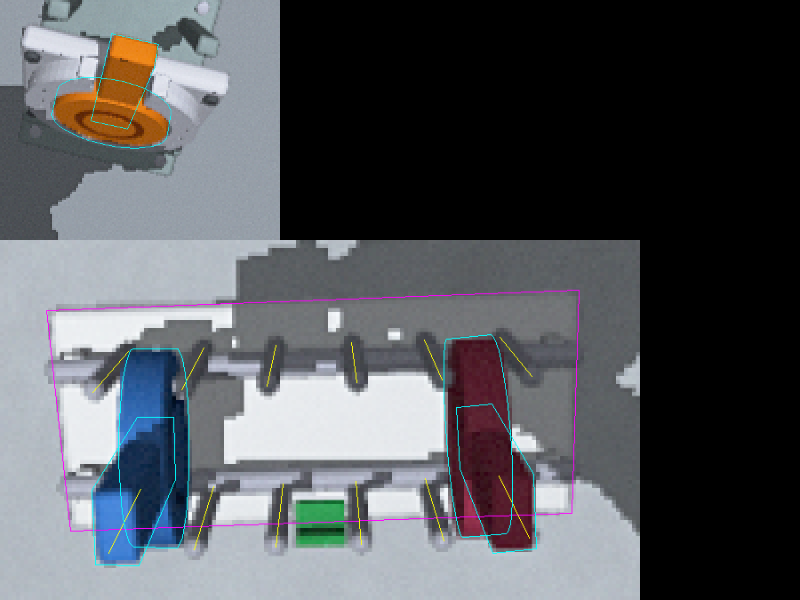

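View 3: the amber outline matches the visible tab and front edge; the hidden back rim biases the fit. The rack tines show clearly, with tips on the display at bottom row (195,545), (277,545), (360,542), (440,543) and top row (97,387), (180,386), (268,385), (358,385), (533,374). I'll refit the rack from the tine tips and the disc from its front slab and tab only.

Run:
```python
from h import *
import json
from scipy.optimize import least_squares
L=lambda n:(cv2.imread(f"pics/w_{n}.png")[:,:,::-1].copy(),cam("wrist",json.load(open(f"pics/w_{n}.json"))))
im,C=L("rack")
# image right = -x ; bottom row = +y
tips=[((195,545),33.5,22),((277,545),11.5,22),((360,542),-11.5,22),((440,543),-33.5,22),((97,387),56.5,-22),((180,386),33.5,-22),((268,385),11.5,-22),((358,385),-11.5,-22),((533,374),-56.5,-22)]
px=np.array([[u/4+240-.5,(v-240)/4+130-.5] for (u,v),_,_ in tips])
def res(p):
    R=Ro.from_euler("z",p[2],degrees=True).as_matrix()
    return (proj(np.array([[x,y,0] for _,x,y in tips])@R.T+[p[0],p[1],p[3]],C)-px).ravel()
r=least_squares(res,[435,-348,1,70]);print(r.x,np.abs(r.fun).max(),r.fun.reshape(-1,2).round(1).tolist())
for h in(64,72):
    print(h,least_squares(lambda p:res([*p,h]),[435,-348,1]).x)
im,C=L("mould");m,s,c=comp(hue(im,4,19,140,40),(319,170))
a=np.linspace(0,2*np.pi,48,endpoint=False)
DV=[np.vstack([np.c_[np.full(48,s),28*np.cos(a),28*np.sin(a)] for s in(-6,-4)]),box((-5,5),(-9,9),(31,70)),box((-5.9,-5.8),(-9,9),(10,31))]
def av(p):
    R,c=disc_in_mould(p);return [q@R.T+c for q in DV]
p,f=fit(av,[(m,C)],[438,126,77],[6,6,6]);print(p,f)
p,f=fit(av,[(m,C)],p,[3,-3,-5]);print(p,f)
json.dump(dict(mould=p.tolist(),rack=r.x[:3].tolist()),open("fit.json","w"))
A=cv2.resize(im[120:220,260:400],None,fx=4,fy=4,interpolation=3)
for P in av(p)[:2]:cv2.polylines(A,[cv2.convexHull(((proj(P,C)+.5-[260,120])*4).astype(np.int32))],True,(0,255,255),1)
cv2.imwrite("pics/v4.png",A[:,:,::-1])
```

```text
[ 435.79236187 -346.67240768    1.4928896    65.07131601] 0.9075745567620856 [[-0.3, 0.4], [-0.4, -0.1], [0.1, 0.1], [0.4, -0.6], [-0.6, 0.4], [0.9, 0.1], [0.2, -0.2], [-0.1, -0.8], [-0.2, 0.9]]
64 [ 435.81401628 -346.39013559    1.49396641]
72 [ 435.65226238 -348.49627968    1.485482  ]
[438.16391803 128.02940697  75.95264194] 0.100117988884449
[437.97737687 128.01215707  75.93485819] 0.09973625838756561
```

View pics/v4.png

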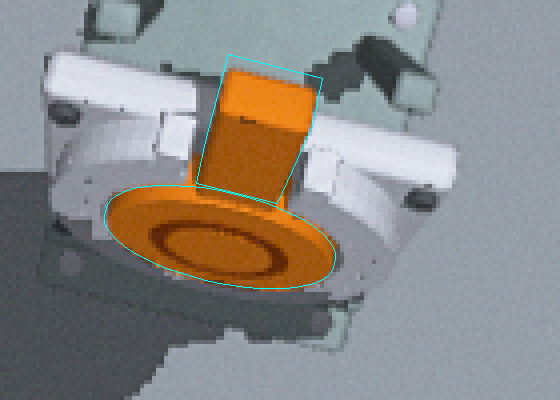

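```bash
cat >> h.py <<'E'
import json
def Rm(x,z):
    x=np.array(x,float);z=np.array(z,float);return np.c_[x,np.cross(z,x),z]
def eu(R):return Ro.from_matrix(R).as_euler("xyz",degrees=True)
DV=[np.vstack([np.c_[np.full(48,s),28*np.cos(a),28*np.sin(a)] for s in(-6,-4)]),box((-5,5),(-9,9),(31,70)),box((-5.9,-5.8),(-9,9),(10,31))]
def av(p):
    R,c=disc_in_mould(p);return [q@R.T+c for q in DV]
E
python3 - <<'E'
from h import *
F=json.load(open("fit.json"));p=F["mould"]
im=cv2.imread("pics/w_mould.png")[:,:,::-1].copy();C=cam("wrist",json.load(open("pics/w_mould.json")))
m,s,c=comp(hue(im,4,19,140,40),(319,170))
def free(q):
    R=Ro.from_euler("z",q[2],degrees=True).as_matrix()@Ro.from_euler("y",q[3],degrees=True).as_matrix();cc=np.array([q[0],q[1],85+q[4]])-6*R[:,0];return [P@R.T+cc for P in DV]
print(fit(free,[(m,C)],[*p,35,0],[3,3,3,-5,4]))
R,c=disc_in_mould(p);o=eu(Rm(R[:,0],-R[:,2]));G=c+60*R[:,2]
print(c,G)
grip(40,30)
goto(G+R[:,2]*40,o);ob=get_obs();print(ob["t"],ob["tcp_pos"],G+R[:,2]*40)
im=get_image("wrist");cv2.imwrite("pics/w_app.png",im[:,:,::-1]);json.dump({k:np.array(ob[k]).tolist() for k in("tcp_pos","ee_rot")},open("pics/w_app.json","w"))
C=cam("wrist",ob);A=im.copy()
for P in av(p)[:2]:cv2.polylines(A,[cv2.convexHull((proj(P,C)+.5).astype(np.int32))],True,(0,255,255),1)
cv2.imwrite("pics/v5.png",cv2.resize(A[60:400,120:520],(800,600*340//300 if 0 else 600))[:,:,::-1] if 0 else cv2.resize(A[60:360,120:520],(800,600))[:,:,::-1])
m,s,c=comp(hue(im,4,19,140,40));print(s,c)
json.dump(0,open("/dev/null","w"))
E
```

```text
(array([438.03375182, 127.18579618,  77.0492111 ,  33.5095689 ,
        -1.87894945]), np.float64(0.08176013082265854))
[436.78293078 123.24459364  88.44145862] [445.14653236 156.6274322  137.59058128]
6.4917 [450.71697958 178.79636192 170.37539099] [450.72226674 178.88265791 170.35666305]
[524 205  57  42 748] [552.56818182 225.35695187]
```

View pics/v5.png

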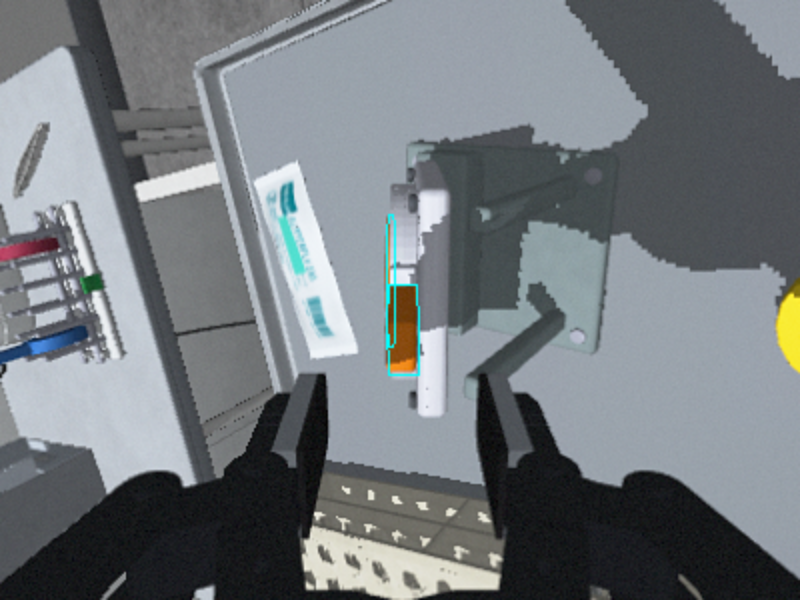

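View 5: the fingers sit symmetrically about the tab (centre about (402,330)) and the predicted outline is within about 1 mm. Next is to descend, grip and draw the disc out along -x.

Run:
```python
from h import *
p=json.load(open("fit.json"))["mould"];R,c=disc_in_mould(p)
g=61.5;T=c+(g-grasp_offset)*R[:,2]
def s(n):
    o=get_obs();print(n,round(o["t"],2),np.round(o["tcp_pos"],1),np.round(o["wrist_force"],1),round(o["grip_width"],1))
move_l(T,speed=80);s("at");print(T.round(1))
grip(4,45);s("grip")
move_l(T-R[:,0]*30,speed=60);s("out30")
move_l(T-R[:,0]*70,speed=120);s("out70")
U=get_obs()["tcp_pos"]+np.array([0,0,60.]);move_l(U,speed=150);s("up");wait(.2)
ob=get_obs();im=get_image("wrist");cv2.imwrite("pics/w_held.png",im[:,:,::-1]);json.dump({k:np.array(ob[k]).tolist() for k in("tcp_pos","ee_rot")},open("pics/w_held.json","w"))
Rt=Ro.from_euler("xyz",ob["ee_rot"],degrees=True).as_matrix();C=cam("wrist",ob)
# nominal held disc in tool frame: disc x=tool x, disc z=-tool z, centre at tool z=g-grasp_offset
A=im.copy();Q=np.diag([1,-1,-1.]);
for P in DISC:
    W=(P@Q.T+[0,0,g-grasp_offset])@Rt.T+np.array(ob["tcp_pos"]);cv2.polylines(A,[cv2.convexHull((proj(W,C)+.5).astype(np.int32))],True,(0,255,255),1)
sc=get_image("scene")
o=np.zeros((600,800,3),np.uint8);o[:300,:400]=A[100:400,120:520];o[:400,400:]=sc[0:400,120:520];o[300:600,:400]=0
o[300:,:400]=cv2.resize(A[220:370,220:420],(400,300))
cv2.imwrite("pics/v6.png",o[:,:,::-1])
```

```text
at 7.41 [443.1 147.2 123.7] [0.5 0.4 0.3] 40.0
[442.7 147.1 123.5]
grip 7.78 [443.2 147.2 124.2] [ 0.2 -0.1  2. ] 8.8
out30 8.43 [436.5 122.8 140.6] [ 0.2 -0.3 -1. ] 8.9
out70 8.92 [428.9  91.6 163.6] [ 0.2  0.2 -0.7] 9.1
up 9.47 [428.7  91.9 223.1] [ 0.3  0.3 -0.7] 8.9
```

View pics/v6.png

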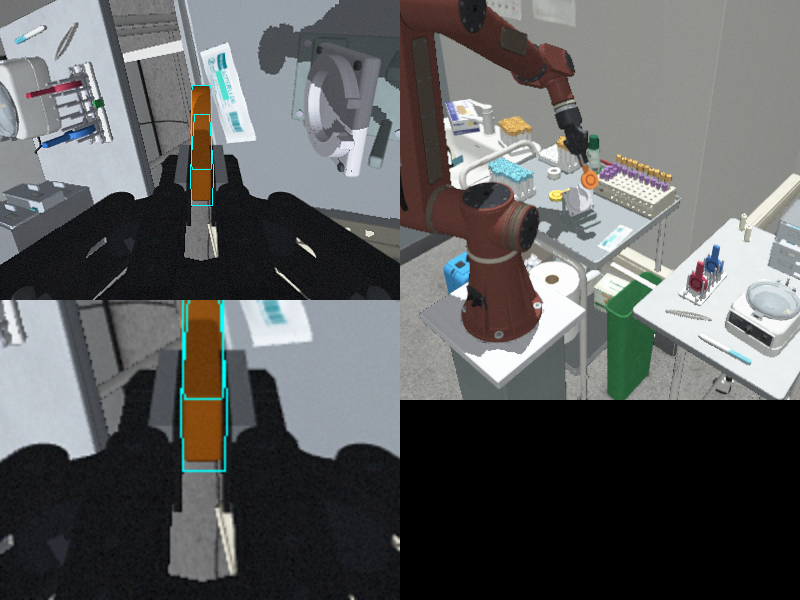

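View 6: the disc is held in line with the fingers, free of the mould (empty at about (335,110)), and the tab end is a few px off nominal. I'll fit the in-hand offset and go to a pose above the slot.

Run:
```python
from h import *
ob=json.load(open("pics/w_held.json"));im=cv2.imread("pics/w_held.png")[:,:,::-1].copy()
m,s,c=comp(hue(im,4,19,130,35),(321,250));print(s)
Rt=Ro.from_euler("xyz",ob["ee_rot"],degrees=True).as_matrix();C=cam("wrist",ob);Q=np.diag([1,-1,-1.])
def held(q): # tool-frame dx,dy,dz(centre) , roll about tool x
    E=Ro.from_euler("x",q[3],degrees=True).as_matrix()@Q
    return [(P@E.T+[q[0],q[1],q[2]])@Rt.T+np.array(ob["tcp_pos"]) for P in DISC]
for q0 in([0,0,43,0],[0,3,40,3]):print(fit(held,[(m,C)],q0,[2,4,4,5]))
rk=json.load(open("fit.json"))["rack"];print(rk)
R=Ro.from_euler("z",rk[2],degrees=True).as_matrix()
o=eu(Rm(R[:,0],[0,0,-1]));print(o)
P=[rk[0],rk[1],0]
for z in(85,220):
  for k in(1,-1):print(z,k,solve_ik([rk[0],rk[1],z],eu(Rm(k*R[:,0],[0,0,-1]))))
# lift, then transfer
move_l(get_obs()["tcp_pos"]+np.array([0,0,20.]),speed=150)
goto([rk[0],rk[1],240],o);ob=get_obs();print(ob["t"],ob["tcp_pos"],ob["grip_width"])
im=get_image("wrist");cv2.imwrite("pics/w_ab.png",im[:,:,::-1]);json.dump({k:np.array(ob[k]).tolist() for k in("tcp_pos","ee_rot")},open("pics/w_ab.json","w"))
C=cam("wrist",ob);A=im.copy();T=lambda q:np.array(q,float)@R.T+P
L=[T(box((-80,80),(-35,35),(8,)))]
for x in(-45,0,45):
  for sx in(-11.5,11.5):
    for y in(-22,22):
      u=(proj(T([[x+sx,y,8],[x+sx,y,65.]]),C)+.5).astype(int);cv2.line(A,tuple(map(int,u[0])),tuple(map(int,u[1])),(255,255,0),1)
for W in L:cv2.polylines(A,[cv2.convexHull((proj(W,C)+.5).astype(np.int32))],True,(255,0,255),1)
cv2.imwrite("pics/v7.png",np.hstack([cv2.resize(x[80:380,220:420],(400,600),interpolation=3) for x in(im,A)])[:,:,::-1])
```

```text
[ 310  186   22  115 2281]
(array([-0.63186203,  1.09943342, 46.70118464, -0.77137458]), np.float64(0.060116175562143326))
(array([-0.58188995,  0.90396228, 45.95397212, -1.1593953 ]), np.float64(0.06274659931659698))
[435.79236186898373, -346.6724076750447, 1.4928895988328503]
[180.          0.          1.4928896]
85 1 [-4.57236337e+01  1.40795021e+01  1.07678962e+02 -2.54444375e-14
  5.82415357e+01 -4.72165233e+01]
85 -1 [-4.57236337e+01  1.40795021e+01  1.07678962e+02 -2.54444375e-14
  5.82415357e+01  1.32783477e+02]
220 1 [-4.57236337e+01  4.73661430e+00  1.02382948e+02 -2.54444375e-14
  7.28804375e+01 -4.72165233e+01]
220 -1 [-4.57236337e+01  4.73661430e+00  1.02382948e+02 -2.54444375e-14
  7.28804375e+01  1.32783477e+02]
11.6833 [ 436.08195212 -345.50216348  239.4783138 ] 9.155110467287717
```

View pics/v7.png

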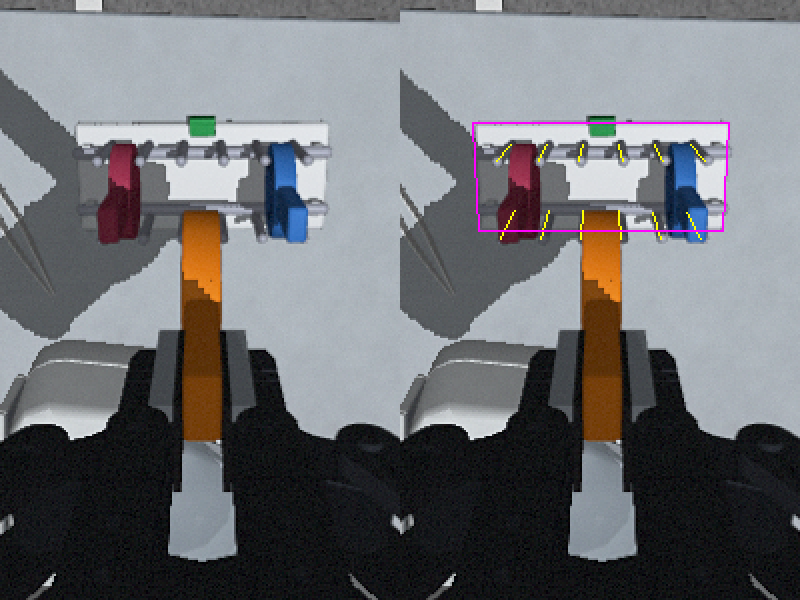

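View 7: the base is at display 77–328, the clip at 202 and the held disc at 202, so the disc is aligned with the slot to about 0.5 mm (I'll shift +0.5 in x). Neighbours are clear. Next: lower it, feeling for the rails.

Run:
```python
from h import *
rk=json.load(open("fit.json"))["rack"];x,y=rk[0]+.5,rk[1]+.2
def F():return np.mean([get_obs()["wrist_force"] for _ in range(3)],0)
o=eu(Rm(Ro.from_euler("z",1.2,degrees=True).as_matrix()[:,0],[0,0,-1]))
move_l([x,y,150],o,speed=120);wait(.2);b=F();print("base",b.round(2))
move_l([x,y,98],speed=60);wait(.1);print("98",(F()-b).round(2))
z=98
while z>80:
    z-=1;move_l([x,y,z],speed=25);wait(.05);f=F()-b
    print(z,f.round(1),end=" ")
    if f[2]>2.5 or np.linalg.norm(f)>6:break
ob=get_obs();print("\nt",ob["t"],ob["tcp_pos"],ob["grip_width"])
im=get_image("wrist");sc=get_image("scene")
cv2.imwrite("pics/v8.png",np.hstack([cv2.resize(im[80:380,220:420],(400,600),interpolation=3),cv2.resize(sc[225:345,380:460],(400,600),interpolation=3)])[:,:,::-1])
```

```text
base [-0.09 -0.08  0.41]
98 [-0.1   0.65 -0.58]
97 [ 0.4 -0.3 -0.9] 96 [ 0.  -0.8 -0.4] 95 [0.4 0.1 0.3] 94 [-0.4 -0.1 -1.7] 93 [ 0.6 -0.5 -0.5] 92 [-0.   0.1 -1. ] 91 [-0.5  0.4 -1.3] 90 [ 0.4  0.2 -0.8] 89 [ 0.  -0.1 -0.7] 88 [ 1.2 -0.5 -0.6] 87 [-0.4 -0.2  4.8] 
t 17.25 [ 436.74582167 -346.99839632   87.80521585] 8.9200325980057
```

View pics/v8.png

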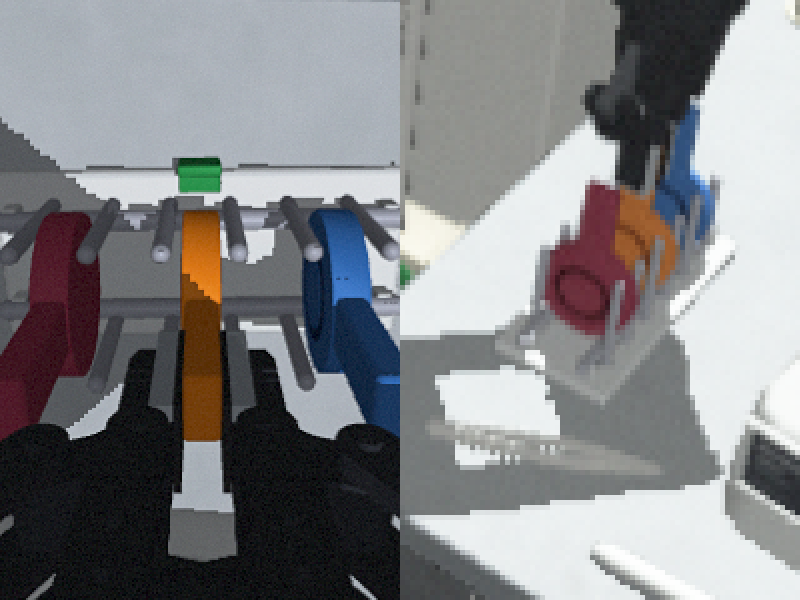

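View 8: the disc (column about 201) stands between the middle tines (162 and 238). Contact came at TCP z of about 88, so the centre is about 42 mm up as expected. Release and retreat.

Run:
```python
from h import *
g=grip(24);wait(.4);ob=get_obs();print(ob["t"],ob["grip_width"],np.round(ob["wrist_force"],1))
p=np.array(ob["tcp_pos"]);move_l([p[0],p[1],150],speed=60);move_l([p[0],p[1],240],speed=150);wait(.5)
ob=get_obs();print(ob["t"],ob["tcp_pos"]);im=get_image("wrist");C=cam("wrist",ob)
m,s,c=comp(hue(im,4,19,130,35));print(s)
def st(q):
    R=Ro.from_euler("z",q[2],degrees=True).as_matrix()@Ro.from_euler("x",q[3],degrees=True).as_matrix();return [P@R.T+[q[0],q[1],42] for P in DISC]
print(fit(st,[(m,C)],[436,-347,1,0],[4,4,5,6]))
sc=get_image("scene")
cv2.imwrite("pics/v9.png",np.hstack([cv2.resize(im[80:380,220:420],(400,600),interpolation=3),cv2.resize(sc[225:345,380:460],(400,600),interpolation=3)])[:,:,::-1])
```

```text
18.0417 23.916365618637517 [ 0.3 -0.4 -0.4]
20.4917 [ 436.20573923 -346.3930255   239.7219776 ]
[316 151  11  49 523]
(array([ 437.17718732, -347.49582704,    1.7211102 ,   -3.85401435]), np.float64(0.0535372830927372))
```

View pics/v9.png

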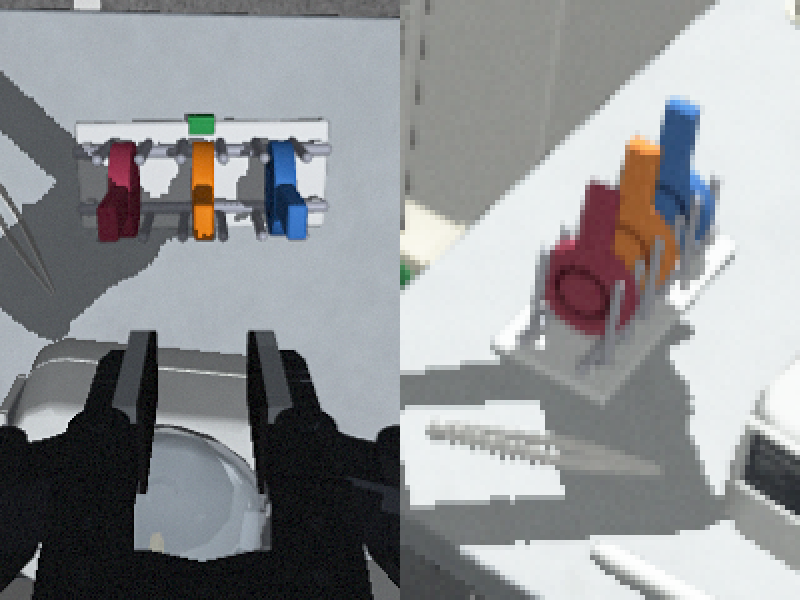

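View 9: the amber disc stands upright in the middle slot at column 202, in line with the clip. The neighbours and tweezers are where they were, and the gripper is clear.

```bash
python3 -c "
from station import *
sign_off()"
```

```text
the job is handed in; nothing more can be done
```

The amber disc is standing tab up, released, in the slot marked by the green clip, and the job is handed in at about 21 s of the 48 s allowed.

I pinched the disc by its tab with the tool leaning 35° and drew it 70 mm straight out of the cavity. I then carried it over the rack and lowered it in 1 mm steps until it touched the rails. Contact was about 5 N, at TCP height 88 mm, which puts the disc centre about 42 mm up. I opened the fingers to 24 mm and backed off straight up.

**Last checks:**
- **Position:** a fit to the wrist picture put the disc about 1.4 mm from the slot centre along the row and 0.8 mm across. The height of 42 mm was assumed in that fit.
- **Attitude:** its axis was within about 0.3° of the row, and the tab about 4° off upright.
- **Other things:** the red and blue discs and the tweezers looked unmoved by eye. I did not re-measure the tape roll, gauze pack or pouch, but the arm felt no unexpected contact.

**Disagreements:**
- The networks missed the green clip in every picture, so I found it by colour and from the tine tips.
- The wrist camera read heights about 2 mm low, within its stated calibration error.
- The mould fit with its tilt fixed differed from the free fit by 1.5°. The grasp was not affected.

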